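# Close the canister on the scales with its own lid

## Task

The canister standing on the kitchen scales has just been filled and weighed: from the three lids drying on the slanted rack take the one that fits it and set it on gently, without dropping or banging it. Push it past the stiff seal in the neck until the disc lies flat on the rim, and seal it with a firm push of about 2 kg (20 N, never twice that) held for a moment. Leave the canister upright where it stands on the scales, and the other canisters, the other lids and everything else on the counter where they are.

Things in the scene. Friction and masses are not known exactly. Their poses are not given: they have to be found in the camera images.
- scales: Flat white kitchen scales with a black display strip, fixed, 150 (x) x 190 (y) x 18 mm high. Origin: centre of the underside.
- scales_top (a point): The middle of the scales' weighing plate, 18 mm above the counter. One of the three canisters stands within 25 mm of it.
- board: Oak board, fixed, 300 (x) x 160 (y) x 18 mm high, as high as the scales; the other two canisters stand on it. Origin: centre of the underside.
- rack: Black steel drying rack, fixed, 356 mm wide (y), 135 deep (x), 112 high. Its face slopes at 36 degrees, low at the front (-x), with an 18 mm lip there. The lids lie side by side on it, plug down, edge against the lip, 7 to 19 mm apart: each lid's z stands square to the slope, its x points up the slope, its handle bar runs level across it. Origin: on the counter under its middle.
- canister_small: The small canister: grey stoneware, round, open at the top, loose, 72 mm outside diameter, 85 mm high, wall 5 mm (mouth 62 mm wide), hazelnuts inside to two thirds of its height. About 450 g (may differ by 30 percent). Origin: centre of the underside; z along its axis.
- canister_small_mouth (a point): Centre of the small canister's mouth, level with the rim, 85 mm above its underside. In the neck, 6 mm below the rim, sits a pale silicone seal ring, 8 mm wide: a lid's plug drops in freely for 6 mm, meets the seal and must be pushed the last 6 mm; the seal gives way stiffly at about 12 N and stays where it is pushed, until the disc meets the rim and stops hard.
- canister_medium: The medium canister: grey stoneware, round, open at the top, loose, 94 mm outside diameter, 105 mm high, wall 5 mm (mouth 84 mm wide), sugar lumps inside to two thirds of its height. About 650 g (may differ by 30 percent). Origin: centre of the underside; z along its axis.
- canister_medium_mouth (a point): Centre of the medium canister's mouth, level with the rim, 105 mm above its underside. In the neck, 6 mm below the rim, sits a pale silicone seal ring, 8 mm wide: a lid's plug drops in freely for 6 mm, meets the seal and must be pushed the last 6 mm; the seal gives way stiffly at about 12 N and stays where it is pushed, until the disc meets the rim and stops hard.
- canister_large: The large canister: grey stoneware, round, open at the top, loose, 116 mm outside diameter, 125 mm high, wall 5 mm (mouth 106 mm wide), biscuits inside to two thirds of its height. About 900 g (may differ by 30 percent). Origin: centre of the underside; z along its axis.
- canister_large_mouth (a point): Centre of the large canister's mouth, level with the rim, 125 mm above its underside. In the neck, 6 mm below the rim, sits a pale silicone seal ring, 8 mm wide: a lid's plug drops in freely for 6 mm, meets the seal and must be pushed the last 6 mm; the seal gives way stiffly at about 12 N and stays where it is pushed, until the disc meets the rim and stops hard.
- lid_small: The small lid, for the small canister: wood, loose, 50 g +-30%. Plug 58 mm across, 12 mm deep (2 mm play all round in the mouth, foot chamfered 2 mm) under a disc 76 mm across, 8 mm thick, with a bar handle. Origin: centre of the plug's underside; z along the axis, out through the handle. Home: disc flat on the rim, origin 73 mm above the canister's underside.
- lid_small_handle (a point): Point in the small lid's handle, on the lid's axis, 36 mm above the lid's origin. The handle is an upright flat-sided wooden bar on the disc's middle, 14 mm thick (lid's x), 50 mm long (lid's y), 26 mm high; this point is 16 mm above the disc's upper face, 10 mm below the bar's top.
- lid_medium: The medium lid, for the medium canister: wood, loose, 80 g +-30%. Plug 80 mm across, 12 mm deep (2 mm play all round in the mouth, foot chamfered 2 mm) under a disc 98 mm across, 8 mm thick, with a bar handle. Origin: centre of the plug's underside; z along the axis, out through the handle. Home: disc flat on the rim, origin 93 mm above the canister's underside.
- lid_medium_handle (a point): Point in the medium lid's handle, on the lid's axis, 36 mm above the lid's origin. The handle is an upright flat-sided wooden bar on the disc's middle, 14 mm thick (lid's x), 50 mm long (lid's y), 26 mm high; this point is 16 mm above the disc's upper face, 10 mm below the bar's top.
- lid_large: The large lid, for the large canister: wood, loose, 120 g +-30%. Plug 102 mm across, 12 mm deep (2 mm play all round in the mouth, foot chamfered 2 mm) under a disc 120 mm across, 8 mm thick, with a bar handle. Origin: centre of the plug's underside; z along the axis, out through the handle. Home: disc flat on the rim, origin 113 mm above the canister's underside.
- lid_large_handle (a point): Point in the large lid's handle, on the lid's axis, 36 mm above the lid's origin. The handle is an upright flat-sided wooden bar on the disc's middle, 14 mm thick (lid's x), 50 mm long (lid's y), 26 mm high; this point is 16 mm above the disc's upper face, 10 mm below the bar's top.
- spoon: Wooden-handled spoon lying on the counter, 170 mm long, bystander. Origin: its middle, on the counter.
- oil: Green glass oil bottle, 58 mm diameter, 200 mm high, bystander. Origin: centre of the underside.
- jam: Jam jar with a metal cap, 64 mm diameter, 85 mm high, bystander. Origin: centre of the underside.
- tin: Food tin, 74 mm diameter, 100 mm high, bystander. Origin: centre of the underside.
- mug: White mug, 82 mm diameter, 92 mm high, bystander. Origin: centre of the underside.
- plant: Small plant in a white pot, 72 mm diameter, 140 mm high, bystander. Origin: centre of the underside.

How it is judged (in metres and radians):
On the way:
1. the right lid, home on the canister on the scales, is pressed down with at least 15 N for 0.2 s (((horizontal distance between canister_small and scales_top below 0.05 m and horizontal distance between lid_small and canister_small below 0.004 m and z of lid_small in the frame of canister_small below 0.0745 m and contact force between lid_small and canister_small above 15 N) or (horizontal distance between canister_medium and scales_top below 0.05 m and horizontal distance between lid_medium and canister_medium below 0.004 m and z of lid_medium in the frame of canister_medium below 0.0945 m and contact force between lid_medium and canister_medium above 15 N) or (horizontal distance between canister_large and scales_top below 0.05 m and horizontal distance between lid_large and canister_large below 0.004 m and z of lid_large in the frame of canister_large below 0.1145 m and contact force between lid_large and canister_large above 15 N))), for 0.2 s.
At the end, for the whole second after the job is handed in: The matching lid is home in the canister on the scales (axis within 4 mm, disc at most 1.5 mm off the rim, 0.05 rad), released, at rest; that canister upright within 50 mm of the plate's middle; canisters and bystanders moved under 30 mm, the other lids under 20 mm (((horizontal distance between canister_small and scales_top below 0.05 m and horizontal distance between lid_small and canister_small below 0.004 m and z of lid_small in the frame of canister_small between 0.07 and 0.0745 m and angle between the z axis of lid_small and the z axis of canister_small, either way round below 0.05 rad and angle between canister_small's own z axis and vertical below 0.05 rad and linear speed of each of lid_small, canister_small below 0.02 m/s and distance of each of lid_medium, lid_large from where it was at the start of the episode below 0.02 m) or (horizontal distance between canister_medium and scales_top below 0.05 m and horizontal distance between lid_medium and canister_medium below 0.004 m and z of lid_medium in the frame of canister_medium between 0.09 and 0.0945 m and angle between the z axis of lid_medium and the z axis of canister_medium, either way round below 0.05 rad and angle between canister_medium's own z axis and vertical below 0.05 rad and linear speed of each of lid_medium, canister_medium below 0.02 m/s and distance of each of lid_small, lid_large from where it was at the start of the episode below 0.02 m) or (horizontal distance between canister_large and scales_top below 0.05 m and horizontal distance between lid_large and canister_large below 0.004 m and z of lid_large in the frame of canister_large between 0.11 and 0.1145 m and angle between the z axis of lid_large and the z axis of canister_large, either way round below 0.05 rad and angle between canister_large's own z axis and vertical below 0.05 rad and linear speed of each of lid_large, canister_large below 0.02 m/s and distance of each of lid_small, lid_medium from where it was at the start of the episode below 0.02 m)) and distance of each of canister_small, canister_medium, canister_large, spoon, oil, jam, tin, mug, plant from where it was at the start of the episode below 0.03 m); the robot touches nothing.
It fails at once if a lid is pressed or knocked against a canister with more than 40 N (contact force between any of lid_small, lid_medium, lid_large and canister_small above 40 N or contact force between any of lid_small, lid_medium, lid_large and canister_medium above 40 N or contact force between any of lid_small, lid_medium, lid_large and canister_large above 40 N).
It fails at once if the lid is dropped or swung onto its canister (over 0.4 m/s within 25 mm of the mouth) ((distance between lid_small and canister_small_mouth below 0.025 m and linear speed of lid_small above 0.4 m/s) or (distance between lid_medium and canister_medium_mouth below 0.025 m and linear speed of lid_medium above 0.4 m/s) or (distance between lid_large and canister_large_mouth below 0.025 m and linear speed of lid_large above 0.4 m/s)).
It fails at once if a canister is tipped by more than 15 degrees (angle between any of canister_small, canister_medium, canister_large's own z axis and vertical above 0.26 rad).
It also fails if it takes over 61 s, if anything falls off the work surface, if the arm or the gripper's body presses on something with over 40 N, if the wrist force passes 120 N, or if a joint passes its speed limit or range.

## Robot

A 6-joint arm with a two-finger parallel gripper is mounted at the origin on the work surface. World frame = base frame: x ahead of the robot, y to its left, z up, the work surface at z = 0. Lengths are in m, angles in degrees, forces in N, time in s.
With the tool pointing down it reaches from about 0.35 to 0.85 m from the base axis. Payload 8.1 kg.
Tool frame: the origin (TCP) lies at the very end of the fingers, on their centre line; the grasp point (between the pads) lies 19 mm behind it (robot.hold_point_z is the distance from the TCP to the grasp point, in m); z points along the fingers, y is the line along which they close (so a half turn about z gives the same grasp; the last joint's range is limited). The gripper opens to 93 mm and grips with 3 to 60 N. Pads are 15 mm wide; open, the fingers measure 128 mm over their backs; the gripper's body (75 mm by 188 mm) begins 65 mm behind the grasp point.
Start: joints at [65.294, 7.471, 85.268, -0, 87.261, -4.893], TCP at [0.203, 0.564, 0.219] pointing down, gripper open.
Joint ranges: [-169.43, 169.43], [-51.17, 129.36], [1.28, 143.12], [-76.62, 256.62], [0, 156.53], [-152.29, 152.29]. Speed limits (degrees/s): [136.94, 136.94, 159.86, 180, 180, 180].

## Interface

Orientations are given as a 3x3 rotation matrix whose columns are the frame's x, y, z axes.
In Python, from bench import robot gives the robot as it stands.
- The arm moves only by the shell command python3 -m inch 'ROWS' [FORCE]. ROWS is JSON, a list of rows, each a list of 5 numbers: the opening, from -1 (shut) to 1 (fully open), then the shift along the tool's x, y, z in mm, then the turn about the tool's z in rad. In form: [[claw, tx, ty, tz, roll], ...]. A call has exactly 8 rows; each row is the pose to reach, as a shift and turn from the pose commanded when the call began, along the tool's axes at that moment; what a row does not reach only later rows make up. A row lasts 1/10 s, in which the tool goes at most 50 mm and 8.59 degrees, less where a joint would pass 70% of its speed; a pose out of reach is approached as far as the arm can. A call with a gripper value outside its range is refused whole. The fingers move at their own pace and stop on an object; FORCE is the grip in N (left out, the last holds). Time passes only in rows, so rows that repeat a pose let the fingers close, or fill a call up. It gives the time, the measured TCP pose, the force, the opening and the grip force at its end, in the units of the state.
- robot.observe(): the state, without advancing time (a new reading comes with each control period).
- robot.get_image(name): name is "side" or "top"; returns the picture (420x560x3 uint8, blue, green, red); there is no depth.
- robot.camera_params(name): a dict with "fx", "fy", "cx", "cy" (pixels), "D" ([k1, k2, p1, p2, k3] as OpenCV has them; the pictures are not rectified), "cam_to_world" (4x4, takes a point from camera to world coordinates). Camera axes: x right, y up, looking along -z (the intrinsics and any distortion apply to the point x, -y, -z); pixel columns grow to the right and rows downward; lengths in m; the calibration is good to about 2 mm. A picture is of the moment at which its call begins. camera_params takes no time and is no camera call.
- robot.finish_job(): hands the job in; it is judged then, once.
The state is a dict: "t": time; "joint_pos": joint angles; "qd": joint speeds; "joint_torque": joint torques, N m; "tcp_pos": TCP position; "ee_rot": TCP orientation; "force": force on the tool from outside, world axes, zero at the start; "torque": the same for the moment, N m; "gripper_width": finger opening in m; "grip_force": force on a finger pad.
Only numpy, scipy, OpenCV 4.12 (cv2) and the standard library are available. Lean on these libraries where they do the work, as an engineer would, in place of code of your own. Each camera call takes 0.05 s, during which the arm holds its last target. There are 200 camera calls.

## Working session

There is one attempt and no reset: what is moved stays moved. The work goes in short steps, Python scripts to look and compute and a shell command to move; the robot and the scene stay as the last step left them, time stands still between calls to the robot, and variables do not carry over. Pictures are saved under pics/ and viewed, at most 10 in all, crops included, and the job is handed in when it is done.

```bash
mkdir -p pics; ls; python3 - <<'E'
from bench import robot
import cv2,json
for n in("side","top"):
    im=robot.get_image(n); cv2.imwrite(f"pics/{n}0.png",im)
    p=robot.camera_params(n); print(n,{k:p[k] for k in p})
s=robot.observe(); print(s["tcp_pos"],s["ee_rot"],s["t"],s["gripper_width"])
E
```

```text
pics
side {'fx': 460.31313831846086, 'fy': 460.31313831846086, 'cx': 282.5918868732011, 'cy': 212.4941519580155, 'D': array([-0.11103006,  0.        ,  0.        ,  0.        ,  0.        ]), 'cam_to_world': array([[ 0.72635912,  0.49205824, -0.47987615, -0.2209863 ],
       [-0.68706593,  0.53863014, -0.48766585, -0.80102632],
       [ 0.01851576,  0.68392709,  0.72931537,  1.22080828],
       [ 0.        ,  0.        ,  0.        ,  1.        ]])}
top {'fx': 395.6413372576546, 'fy': 395.6413372576546, 'cx': 283.4107701191591, 'cy': 208.1308864594883, 'D': array([0.01540322, 0.        , 0.        , 0.        , 0.        ]), 'cam_to_world': array([[-0.00952397,  0.99622596, -0.08627363,  0.43864863],
       [-0.99983408, -0.01082704, -0.01464864, -0.08331778],
       [-0.01552744,  0.0861198 ,  0.99616378,  1.24259592],
       [ 0.        ,  0.        ,  0.        ,  1.        ]])}
[0.20310594 0.56403498 0.21768526] [[-9.40807869e-01  3.38939606e-01 -7.05438745e-04]
 [ 3.38940306e-01  9.40806675e-01 -1.50650484e-03]
 [ 1.53067323e-04 -1.65643323e-03 -9.99998616e-01]] 0.1 0.09299099807412682
```

View pics/side0.png

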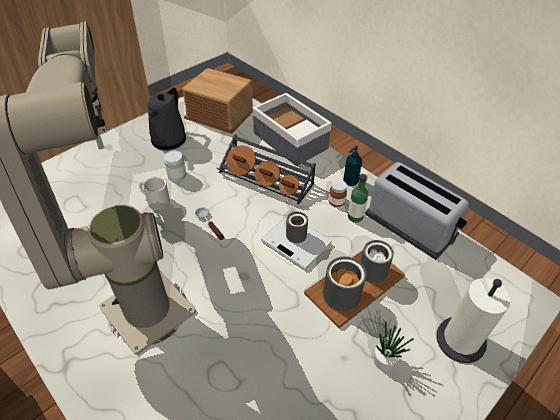

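View pics/top0.png

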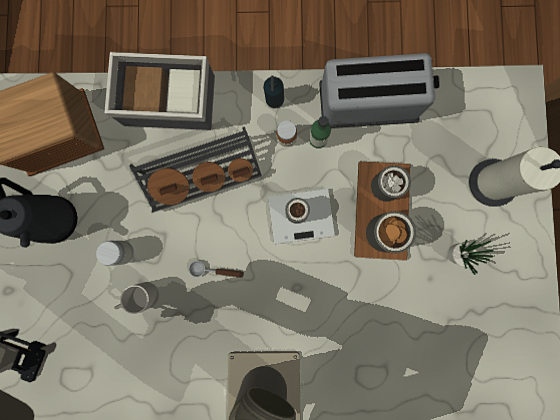

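The small canister (hazelnuts) stands on the scales, at top pixel (297,209) and side pixel (297,220). The small lid is the rightmost on the rack, at top (240,169) and side (289,183). I'll enlarge both views.

```bash
python3 - <<'E'
import cv2
a=cv2.imread("pics/top0.png")[120:250,200:350]; b=cv2.imread("pics/side0.png")[150:280,220:370]
a=cv2.resize(a,None,fx=5,fy=4.5,interpolation=cv2.INTER_CUBIC)
cv2.imwrite("pics/ct.png",cv2.resize(cv2.imread("pics/top0.png")[120:240,200:350],None,fx=5,fy=5,interpolation=cv2.INTER_CUBIC))
cv2.imwrite("pics/cs.png",cv2.resize(cv2.imread("pics/side0.png")[150:270,220:370],None,fx=5,fy=5,interpolation=cv2.INTER_CUBIC))
E
```

```text
(no output)
```

View pics/ct.png

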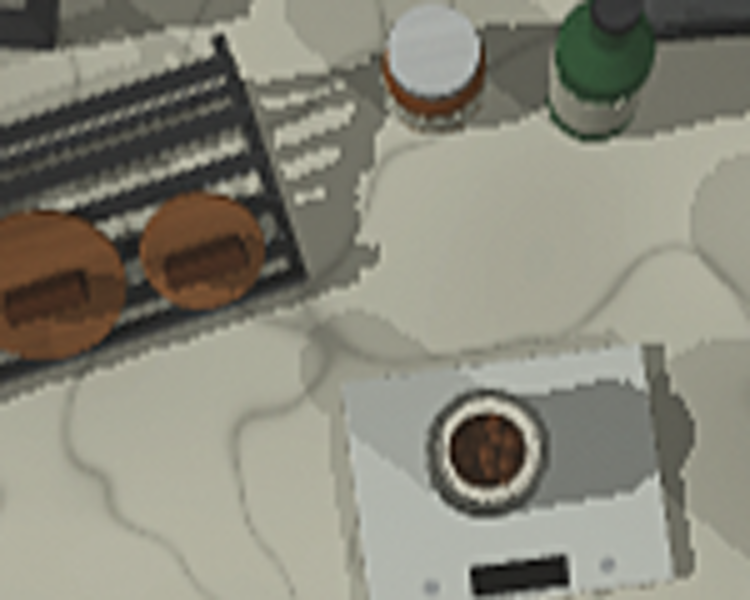

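View pics/cs.png

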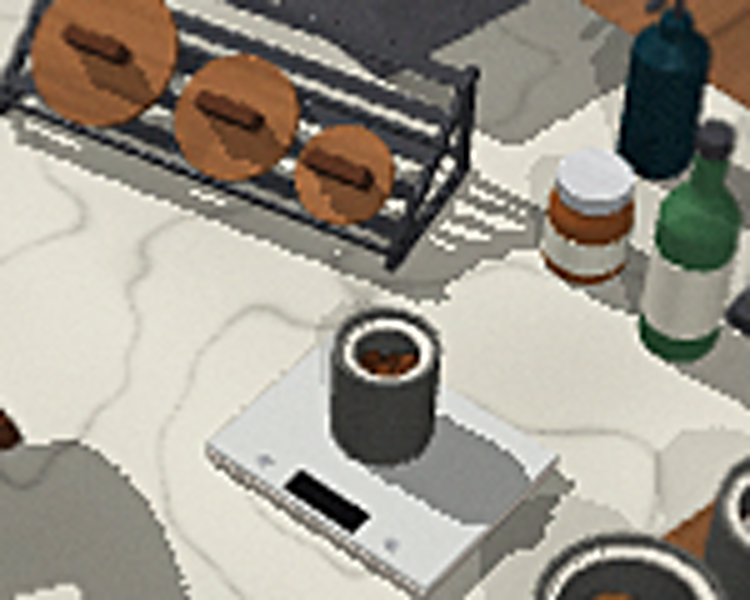

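Crop readings:
- **Small lid:** disc centre at top crop (203,251) and side crop (344,174).
- **Bar top ends:** top crop (165,273)–(247,243).
- **Canister rim centre:** top crop (489,450) and side crop (386,346).

Next I turn these into positions.

```bash
cat > h.py <<'E'
import numpy as np, cv2
from bench import robot
P={n:robot.camera_params(n) for n in("side","top")}
def ray(n,u,v):
    p=P[n];K=np.array([[p["fx"],0,p["cx"]],[0,p["fy"],p["cy"]],[0,0,1]])
    x,y=cv2.undistortPoints(np.array([[[u,v]]],float),K,p["D"])[0,0]
    T=p["cam_to_world"];return T[:3,3],T[:3,:3]@np.array([x,-y,-1.])
def atz(n,u,v,z): o,d=ray(n,u,v);return o+d*(z-o[2])/d[2]
def tri(a,b):
    A=np.zeros((3,3));B=np.zeros(3);R=[ray("top",*a),ray("side",*b)]
    for o,d in R:
        d=d/np.linalg.norm(d);M=np.eye(3)-np.outer(d,d);A+=M;B+=M@o
    X=np.linalg.solve(A,B)
    return X,[np.linalg.norm(np.cross(X-o,d/np.linalg.norm(d)))*1e3 for o,d in R]
def proj(n,X):
    p=P[n];T=np.linalg.inv(p["cam_to_world"]);c=T[:3,:3]@X+T[:3,3]
    K=np.array([[p["fx"],0,p["cx"]],[0,p["fy"],p["cy"]],[0,0,1]])
    return cv2.projectPoints(np.array([[c[0],-c[1],-c[2]]]),np.zeros(3),np.zeros(3),K,p["D"])[0].ravel()
ct=lambda x,y:((x+.5)/5-.5+200,(y+.5)/5-.5+120)
cs=lambda x,y:((x+.5)/5-.5+220,(y+.5)/5-.5+150)
E
python3 - <<'E'
from h import *
np.set_printoptions(precision=4,suppress=True)
print("lid disc",tri(ct(203,251),cs(344,174)))
print("rim",tri(ct(489,450),cs(386,346)),atz("top",*ct(489,450),.103),atz("side",*cs(386,346),.103))
for z in(.10,.12):
  a,b=atz("top",*ct(165,273),z),atz("top",*ct(247,243),z);d=a-b;print("bar",z,a,b,np.linalg.norm(d),np.degrees(np.arctan2(-d[0],d[1])))
a,b=atz("top",152,211,.018),atz("top",260,175,.018);d=a-b;print("lip",a,b,np.linalg.norm(d),np.degrees(np.arctan2(-d[0],d[1])))
a,b=atz("top",*ct(343,383),.018),atz("top",*ct(640,346),.018);d=a-b;print("scales",np.linalg.norm(d))
# medium/large disc centres
print("med",tri(ct(48,285),cs(236,117)))
# predicted handle etc.
E
```

```text
lid disc (array([0.6588, 0.065 , 0.057 ]), [np.float64(1.097685329069468), np.float64(1.0976853290695756)])
rim (array([ 0.5316, -0.1059,  0.1016]), [np.float64(1.543281722721765), np.float64(1.5432817227217421)]) [ 0.5326 -0.1069  0.103 ] [ 0.5295 -0.1058  0.103 ]
bar 0.1 [0.6389 0.0812 0.1   ] [0.656  0.0331 0.1   ] 0.051053615997463865 19.672912374643158
bar 0.12 [0.6353 0.0783 0.12  ] [0.6522 0.0311 0.12  ] 0.05015997345400626 19.67291237464312
lip [0.5402 0.3443 0.018 ] [0.6497 0.007  0.018 ] 0.35457537761594116 17.98377915793194
scales 0.1864519394923877
med (array([0.6372, 0.1584, 0.0641]), [np.float64(1.9446052702775802), np.float64(1.9446052702773997)])
```

Heights are consistent: the small/medium step is 7.1 mm against 6.5 expected, the gap is about 8 mm, and yaw is about 18°. I'll check with a model overlay on both crops.

```bash
cat > ov.py <<'E'
from h import *
def model(d,psi,tilt=36):
    s,t=np.radians(psi),np.radians(tilt);u=np.array([np.cos(s),np.sin(s),0]);z=np.array([0,0,1.])
    x=u*np.cos(t)+z*np.sin(t);n=-u*np.sin(t)+z*np.cos(t);y=np.array([-np.sin(s),np.cos(s),0]);return x,y,n
def draw(im,f,n,pts,c):
    q=[]
    for X in pts:
        u,v=proj(n,X);ox,oy=(200,120) if n=="top" else (220,150)
        q.append([(u-ox+.5)*f-.5,(v-oy+.5)*f-.5])
    cv2.polylines(im,[np.round(q).astype(int)],True,c,1)
def run(d,psi,can,out):
    a=np.linspace(0,2*np.pi,60);x,y,n=model(d,psi);o=[]
    for k,f,w in(("top",5,(120,240,200,350)),("side",5,(150,270,220,370))):
        im=cv2.resize(cv2.imread(f"pics/{k}0.png")[w[0]:w[1],w[2]:w[3]],None,fx=f,fy=f,interpolation=cv2.INTER_CUBIC)
        draw(im,f,k,[d+.038*(np.cos(t)*x+np.sin(t)*y) for t in a],(255,255,0))
        for h in(0,.026):draw(im,f,k,[d+n*h+sx*.007*x+sy*.025*y for sx,sy in((1,1),(1,-1),(-1,-1),(-1,1))],(0,255,0))
        for r in(.036,.031):draw(im,f,k,[can+np.array([r*np.cos(t),r*np.sin(t),0]) for t in a],(0,0,255))
        o.append(im[130:540,110:570] if k=="top" else im[100:510,280:580])
    cv2.imwrite(out,np.hstack(o))
E
python3 -c "
from ov import *
run(np.array([.6588,.065,.057]),18.2,np.array([.531,-.1062,.103]),'pics/ov1.png')"
```

```text
(no output)
```

View pics/ov1.png

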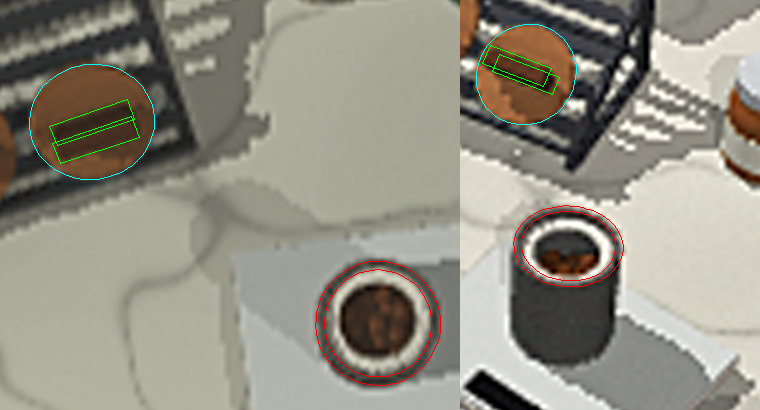

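The overlay fits the disc, bar and rim to about 1 mm. I'll start the transit, keeping the present height and turning the tool so that it closes along the bar.

```bash
python3 -m inch '[[0.5,-40,-22,0,-0.08],[0.5,-80,-44,0,-0.16],[0.5,-120,-66,0,-0.25],[0.5,-160,-88,0,-0.33],[0.5,-200,-110,0,-0.41],[0.5,-240,-132,0,-0.5],[0.5,-280,-154,0,-0.58],[0.5,-320,-176,0,-0.663]]' 10
cat > to.py <<'E'
import sys
from h import *
# to.py x y z psi : tool-frame shift (mm) and roll to reach TCP target with tool y along bar yaw psi
s=robot.observe();R=s["ee_rot"];t=np.array(list(map(float,sys.argv[1:4])))
print("t",s["t"],"shift",np.round(R.T@(t-s["tcp_pos"])*1e3,1),"roll",-(np.radians(float(sys.argv[4]))-np.arctan2(-R[0,1],R[1,1])),"F",s["force"].round(1),"w",s["gripper_width"],"tcp",s["tcp_pos"].round(4))
E
python3 to.py .647 .061 .218 18.2
```

```text
t: 0.9
tcp_pos: [0.4455, 0.2888, 0.2183]
ee_rot: [[-0.949, -0.315, -0.0], [-0.315, 0.949, -0.0], [0.0, -0.0, -1.0]]
force: [0.9, 0.7, 0.8]
gripper_width: 0.0695
grip_force: 0.0
t 0.9 shift [-119.5 -279.7    0.3] roll 0.002962433865498326 F [0.9 0.7 0.8] w 0.06953334737833666 tcp [0.4455 0.2888 0.2183]
```

```bash
python3 -m inch '[[0.5,-17,-40,0,0],[0.5,-34,-80,0,0],[0.5,-51,-120,0,0],[0.5,-68,-160,0,0],[0.5,-85,-200,0,0],[0.5,-102,-240,0,0],[0.5,-119,-280,30,0],[0.5,-119,-280,60,0]]' >/dev/null
python3 -m inch '[[0.5,0,0,10,0],[0.5,0,0,20,0],[0.5,0,0,20,0],[0.5,0,0,20,0],[0.5,0,0,20,0],[0.5,0,0,20,0],[0.5,0,0,20,0],[0.5,0,0,20,0]]' >/dev/null
python3 to.py .647 .061 .058 18.2
python3 - <<'E'
from h import *
a=robot.get_image("top")[130:210,190:290];b=robot.get_image("side")[130:210,240:340]
cv2.imwrite("pics/g1.png",np.hstack([cv2.resize(i,None,fx=4,fy=4,interpolation=cv2.INTER_CUBIC) for i in(a,b)]))
E
```

```text
t 2.5 shift [-1.3 -1.1 81.1] roll -0.00032768091170048974 F [-0.2  0.  -0.3] w 0.0695286259003638 tcp [0.6453 0.0616 0.1391]
```

View pics/g1.png

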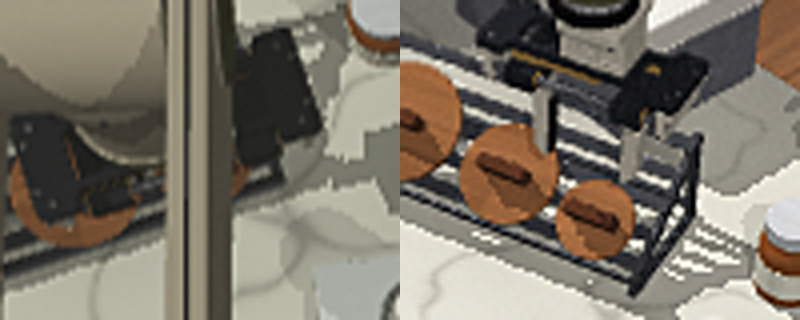

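The fingers (side tips at about (545,150) and (630,180) in the crop) straddle the small lid's bar at (590,213). I descend in steps while watching the force.

```bash
python3 -m inch '[[0.5,-1,-1,15,0],[0.5,-1,-1,30,0],[0.5,-1,-1,45,0],[0.5,-1,-1,55,0],[0.5,-1,-1,63,0],[0.5,-1,-1,69,0],[0.5,-1,-1,72,0],[0.5,-1,-1,72,0]]' >/dev/null;python3 to.py .647 .061 .058 18.2
python3 -m inch '[[0.5,0,0,2,0],[0.5,0,0,4,0],[0.5,0,0,6,0],[0.5,0,0,8,0],[0.5,0,0,8,0],[0.5,0,0,8,0],[0.5,0,0,8,0],[0.5,0,0,8,0]]' >/dev/null
python3 to.py .647 .061 .058 18.2
python3 - <<'E'
from h import *
b=robot.get_image("side")[130:210,240:340]
cv2.imwrite("pics/g2.png",cv2.resize(b,None,fx=6,fy=6,interpolation=cv2.INTER_CUBIC))
E
```

```text
t 3.4 shift [-0.7 -0.1  8.4] roll -0.0004130882084505405 F [0.  0.3 0.3] w 0.06954708884034003 tcp [0.6463 0.0609 0.0664]
t 4.2 shift [-0.5 -0.1  0.7] roll -0.00043692628665742417 F [-0.2 -0.8 -0.1] w 0.06963853203849367 tcp [0.6465 0.0609 0.0587]
```

View pics/g2.png

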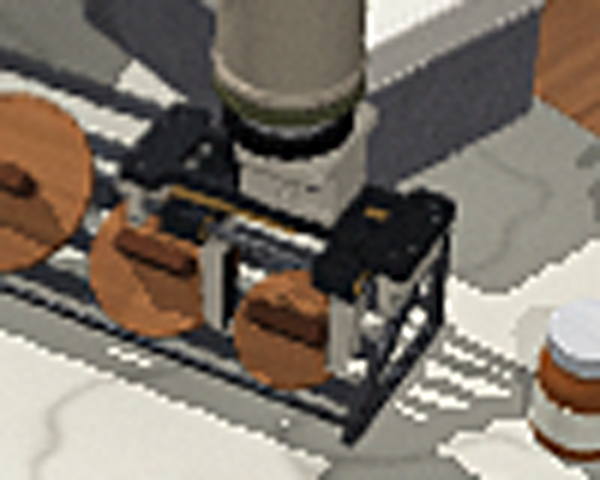

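The bar sits between the fingers: left tip (215,325), right tip (345,375), bar (245–325, ~320). I close gently.

```bash
python3 -m inch '[[-0.1,0,0,0,0],[-0.1,0,0,0,0],[-0.1,0,0,0,0],[-0.1,0,0,0,0],[-0.1,0,0,0,0],[-0.1,0,0,0,0],[-0.1,0,0,0,0],[-0.1,0,0,0,0]]' 10
python3 -m inch '[[-0.1,0,0,-2,0],[-0.1,0,0,-5,0],[-0.1,0,0,-10,0],[-0.1,0,0,-15,0],[-0.1,0,0,-22,0],[-0.1,0,0,-30,0],[-0.1,0,0,-40,0],[-0.1,0,0,-50,0]]'
python3 -m inch '[[-0.1,0,0,-10,0],[-0.1,0,0,-20,0],[-0.1,0,0,-30,0],[-0.1,0,0,-40,0],[-0.1,0,0,-50,0],[-0.1,0,0,-60,0],[-0.1,0,0,-70,0],[-0.1,0,0,-70,0]]'
python3 - <<'E'
from h import *
b=robot.get_image("side")[90:210,220:370]
cv2.imwrite("pics/g3.png",cv2.resize(b,None,fx=5,fy=5,interpolation=cv2.INTER_CUBIC))
E
```

```text
t: 5.05
tcp_pos: [0.6465, 0.0609, 0.0587]
ee_rot: [[-0.95, -0.312, 0.0], [-0.312, 0.95, -0.0], [-0.0, -0.0, -1.0]]
force: [0.7, -0.5, 0.8]
gripper_width: 0.0497
grip_force: 10.0
t: 5.85
tcp_pos: [0.6466, 0.0609, 0.1098]
ee_rot: [[-0.95, -0.312, 0.0], [-0.312, 0.95, 0.0], [-0.0, -0.0, -1.0]]
force: [-0.5, -0.7, -0.9]
gripper_width: 0.0505
grip_force: 10.0
t: 6.65
tcp_pos: [0.6475, 0.0609, 0.181]
ee_rot: [[-0.95, -0.312, 0.003], [-0.312, 0.95, 0.0], [-0.003, -0.001, -1.0]]
force: [0.2, 0.8, 1.0]
gripper_width: 0.0501
grip_force: 10.0
```

View pics/g3.png

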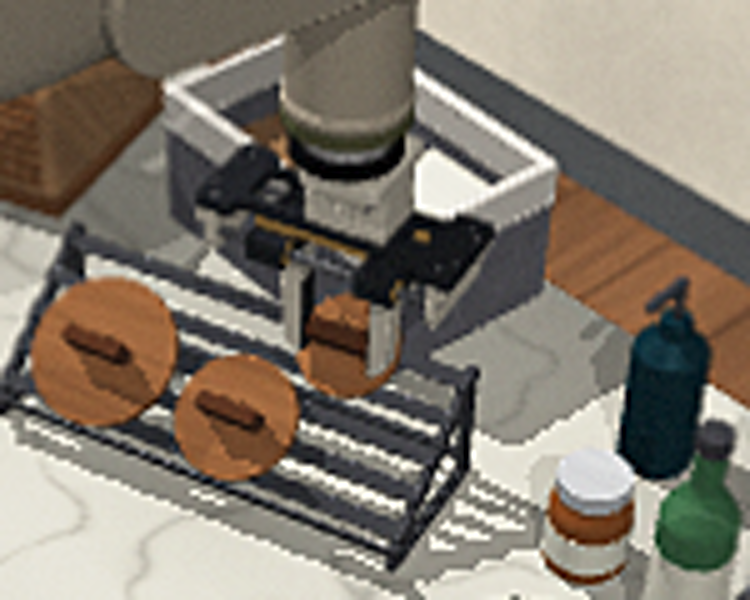

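The lid is held at both bar ends (lid centre (350,345)) and still tilted about 36°. The other lids have not moved. I move to a free spot halfway and loosen the grip so that the lid can swing level about the bar ends.

```bash
python3 -m inch '[[-0.1,10,-8,-10,0],[-0.1,30,-22,-20,0],[-0.1,50,-38,-20,0],[-0.1,70,-53,-20,0],[-0.1,85,-64,-20,0],[-0.1,85,-64,-20,0],[-0.1,85,-64,-20,0],[-0.1,85,-64,-20,0]]' 10 >/dev/null
python3 -m inch '[[-0.1,0,0,0,0],[-0.1,0,0,0,0],[-0.1,0,0,0,0],[-0.1,0,0,0,0],[-0.1,0,0,0,0],[-0.1,0,0,0,0],[-0.1,0,0,0,0],[-0.1,0,0,0,0]]' 3
python3 - <<'E'
from h import *
b=robot.get_image("side")[90:210,220:370]
cv2.imwrite("pics/g4.png",cv2.resize(b,None,fx=5,fy=5,interpolation=cv2.INTER_CUBIC))
E
```

```text
t: 8.3
tcp_pos: [0.5856, -0.0264, 0.1987]
ee_rot: [[-0.95, -0.312, 0.0], [-0.312, 0.95, -0.0], [-0.0, -0.0, -1.0]]
force: [0.4, 0.1, -1.2]
gripper_width: 0.0503
grip_force: 3.0
```

View pics/g4.png

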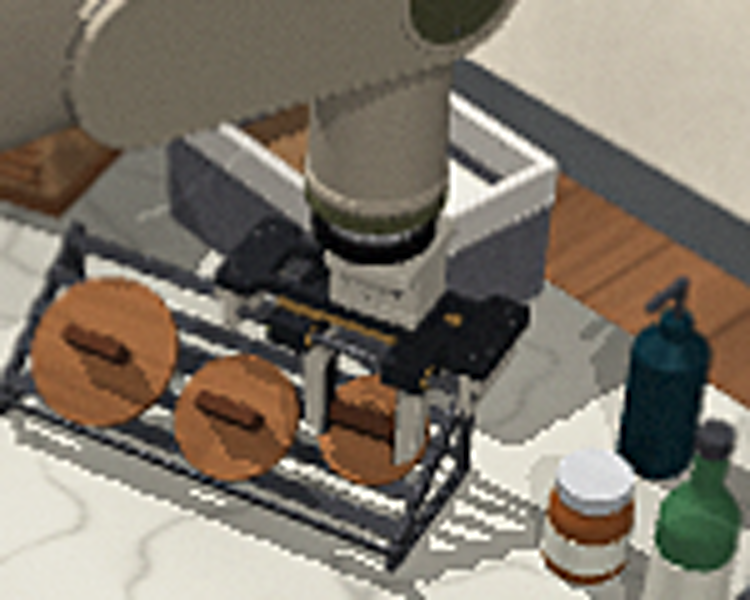

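The lid is still held, centred near (373,430) in the crop, and partly tilted. I measure its tilt numerically by fitting the disc silhouette.

```bash
cat > tilt.py <<'E'
from ov import *
def fit(psi=18.2,verbose=True):
    s=robot.observe();G=s["tcp_pos"]+np.array([0,0,.019]);im=robot.get_image("side")
    hsv=cv2.cvtColor(im,cv2.COLOR_BGR2HSV);F=8
    m=((hsv[...,0]>3)&(hsv[...,0]<20)&(hsv[...,1]>90)).astype(np.uint8)
    c0=proj("side",G-np.array([0,0,.02]));w=20;x0,y0=(c0-w).astype(int)
    sub=cv2.resize(m[y0:y0+2*w,x0:x0+2*w]*255,None,fx=F,fy=F,interpolation=cv2.INTER_LINEAR)>127
    # drop other lids: largest component only
    n,l,st,_=cv2.connectedComponentsWithStats(sub.astype(np.uint8));k=1+np.argmax(st[1:,4]);sub=l==k
    a=np.linspace(0,2*np.pi,60);res=[]
    for t in range(-10,50,2):
        x,y,nn=model(None,psi,t)
        for h in np.arange(.010,.031,.003):
          for c in(-.003,0,.003):
            d=G-nn*h-x*c;q=[]
            for al in a:
                u,v=proj("side",d+.038*(np.cos(al)*x+np.sin(al)*y));q.append([(u-x0+.5)*F,(v-y0+.5)*F])
            p=np.zeros(sub.shape,np.uint8);cv2.fillPoly(p,[np.round(q).astype(int)],1);p=p>0
            res.append(((p&sub).sum()-1.*(~p&sub).sum()-.3*(p&~sub).sum(),t,round(h,3),c))
    res.sort(reverse=True);print(s["t"],sub.sum()/F**2,res[:6])
    best={}
    for r in res: best.setdefault(r[1],int(r[0]))
    print(sorted(best.items()))
if __name__=="__main__": fit()
E
python3 tilt.py
```

```text
8.35 290.8125 [(np.float64(15687.7), 36, np.float64(0.019), 0.003), (np.float64(15684.3), 34, np.float64(0.019), 0.003), (np.float64(15585.4), 34, np.float64(0.016), 0.003), (np.float64(15545.5), 32, np.float64(0.016), 0.003), (np.float64(15544.2), 32, np.float64(0.019), 0.003), (np.float64(15500.5), 38, np.float64(0.019), 0.003)]
[(-10, 3911), (-8, 4736), (-6, 5442), (-4, 6214), (-2, 6957), (0, 7746), (2, 8531), (4, 9295), (6, 9996), (8, 10638), (10, 11283), (12, 11866), (14, 12390), (16, 12949), (18, 13558), (20, 13955), (22, 14312), (24, 14593), (26, 14770), (28, 15118), (30, 15357), (32, 15545), (34, 15684), (36, 15687), (38, 15500), (40, 15193), (42, 14685), (44, 14135), (46, 13539), (48, 12927)]
```

The tilt is still about 35°, so friction holds the lid even at 3 N. I'll level it against the canister. The low side of the disc goes on the rim's −u side with the pivot about 20 mm short of centre. Then I lower while moving +u, which is tool −x.

```bash
python3 -m inch '[[-0.1,16,-10,0,0],[-0.1,34,-21,0,0],[-0.1,52,-32,0,0],[-0.1,70,-43,0,0],[-0.1,86,-52,0,0],[-0.1,97,-59,0,0],[-0.1,97,-59,0,0],[-0.1,97,-59,0,0]]' 5 >/dev/null
python3 -m inch '[[-0.1,0,0,10,0],[-0.1,0,0,20,0],[-0.1,0,0,30,0],[-0.1,0,0,40,0],[-0.1,0,0,48,0],[-0.1,0,0,54,0],[-0.1,0,0,58,0],[-0.1,0,0,58,0]]' 3
python3 to.py .512 -.1124 .137 18.2; python3 tilt.py
```

```text
t: 10.0
tcp_pos: [0.5116, -0.1127, 0.14]
ee_rot: [[-0.95, -0.312, -0.001], [-0.312, 0.95, 0.0], [0.001, 0.001, -1.0]]
force: [-0.5, -0.1, -0.3]
gripper_width: 0.0507
grip_force: 3.0
t 10.0 shift [-0.5  0.1  3. ] roll -0.0005178731307888262 F [-0.5 -0.1 -0.3] w 0.05073897922850846 tcp [ 0.5116 -0.1127  0.14  ]
10.0 293.4375 [(np.float64(15296.5), 36, np.float64(0.016), 0.003), (np.float64(15250.9), 34, np.float64(0.016), 0.003), (np.float64(15231.9), 36, np.float64(0.019), 0.003), (np.float64(15191.8), 34, np.float64(0.019), 0.003), (np.float64(15128.8), 38, np.float64(0.016), 0.003), (np.float64(15073.2), 32, np.float64(0.016), 0.003)]
[(-10, 6283), (-8, 7137), (-6, 7885), (-4, 8637), (-2, 9398), (0, 10077), (2, 10679), (4, 11248), (6, 11650), (8, 12025), (10, 12332), (12, 12701), (14, 13034), (16, 13330), (18, 13662), (20, 13959), (22, 14183), (24, 14431), (26, 14573), (28, 14746), (30, 14953), (32, 15073), (34, 15250), (36, 15296), (38, 15128), (40, 14802), (42, 14323), (44, 13813), (46, 13427), (48, 12999)]
```

```bash
python3 -m inch '[[-0.1,0,0,3,0],[-0.1,0,0,6,0],[-0.1,0,0,9,0],[-0.1,0,0,11,0],[-0.1,0,0,13,0],[-0.1,0,0,14,0],[-0.1,0,0,15,0],[-0.1,0,0,15,0]]' 3 |grep -E "tcp|force|width"; python3 tilt.py|cut -c1-200
python3 -m inch '[[-0.1,0,0,1,0],[-0.1,0,0,2,0],[-0.1,-1,0,3,0],[-0.1,-2,0,4,0],[-0.1,-3,0,4,0],[-0.1,-4,0,4,0],[-0.1,-4,0,4,0],[-0.1,-4,0,4,0]]' 3 |grep -E "tcp|force|width"; python3 tilt.py|cut -c1-200
```

```text
tcp_pos: [0.5125, -0.1128, 0.1263]
force: [-0.6, 0.1, 4.2]
gripper_width: 0.05
grip_force: 3.6
10.85 284.4375 [(np.float64(15160.1), 32, np.float64(0.019), 0.003), (np.float64(15120.1), 32, np.float64(0.016), 0.003), (np.float64(15111.5), 34, np.float64(0.019), 0.003), (np.float64(15101.7), 30,
[(-10, 7035), (-8, 7924), (-6, 8724), (-4, 9470), (-2, 10206), (0, 10843), (2, 11429), (4, 11865), (6, 12290), (8, 12650), (10, 12973), (12, 13284), (14, 13626), (16, 13853), (18, 14126), (20, 14368),
tcp_pos: [0.5171, -0.1114, 0.1231]
force: [1.3, 2.0, 8.5]
gripper_width: 0.0499
grip_force: 5.9
11.7 279.25 [(np.float64(15133.9), 30, np.float64(0.016), 0.003), (np.float64(15129.9), 32, np.float64(0.019), 0.003), (np.float64(15065.3), 30, np.float64(0.019), 0.003), (np.float64(15061.4), 32, np
[(-10, 7085), (-8, 7945), (-6, 8735), (-4, 9526), (-2, 10314), (0, 11012), (2, 11643), (4, 12033), (6, 12506), (8, 12842), (10, 13144), (12, 13466), (14, 13785), (16, 14067), (18, 14365), (20, 14591),
```

```bash
python3 -m inch '[[-0.1,0,0,0.5,0],[-0.1,0,0,1,0],[-0.1,0,0,1.5,0],[-0.1,0,0,2,0],[-0.1,0,0,2,0],[-0.1,0,0,2,0],[-0.1,0,0,2,0],[-0.1,0,0,2,0]]' 3 |grep -E "tcp|force|width"; python3 tilt.py|cut -c1-200; python3 -c "
from h import *
s=robot.observe();print(s['torque'],s['force'])"
```

```text
tcp_pos: [0.5168, -0.1115, 0.1208]
force: [2.0, 1.2, 5.2]
gripper_width: 0.0497
grip_force: 4.8
12.55 266.4375 [(np.float64(14481.7), 18, np.float64(0.019), 0), (np.float64(14445.7), 20, np.float64(0.019), 0), (np.float64(14377.5), 22, np.float64(0.019), 0.003), (np.float64(14364.5), 20, np.floa
[(-10, 7953), (-8, 8746), (-6, 9510), (-4, 10250), (-2, 10988), (0, 11625), (2, 12127), (4, 12561), (6, 13003), (8, 13341), (10, 13643), (12, 13973), (14, 14186), (16, 14363), (18, 14481), (20, 14445)
[ 0.36745155 -0.40108944 -0.01667179] [2.52084262 2.18224415 6.63428292]
```

Leveling works: the tilt is now about 20° and forces are low. I continue down and toward centre.

```bash
python3 -m inch '[[-0.1,-1,0,0.5,0],[-0.1,-2,0,1,0],[-0.1,-3,0,1.5,0],[-0.1,-4,0,2,0],[-0.1,-5,0,2,0],[-0.1,-5,0,2,0],[-0.1,-5,0,2,0],[-0.1,-5,0,2,0]]' 3 |grep -E "tcp|force|width"; python3 tilt.py|cut -c1-200
python3 -m inch '[[-0.1,-1,0,0.5,0],[-0.1,-2,0,1,0],[-0.1,-3,0,1,0],[-0.1,-4,0,1,0],[-0.1,-5,0,1,0],[-0.1,-5,0,1,0],[-0.1,-5,0,1,0],[-0.1,-5,0,1,0]]' 3 |grep -E "tcp|force|width"; python3 tilt.py|cut -c1-200
```

```text
tcp_pos: [0.5218, -0.1099, 0.1189]
force: [2.2, 1.4, 6.4]
gripper_width: 0.0501
grip_force: 5.0
13.4 253.8125 [(np.float64(13767.5), 14, np.float64(0.022), -0.003), (np.float64(13725.2), 14, np.float64(0.019), 0), (np.float64(13716.1), 16, np.float64(0.019), 0), (np.float64(13709.6), 10, np.floa
[(-10, 8188), (-8, 8962), (-6, 9719), (-4, 10553), (-2, 11251), (0, 11871), (2, 12367), (4, 12793), (6, 13110), (8, 13483), (10, 13709), (12, 13691), (14, 13767), (16, 13716), (18, 13682), (20, 13581)
tcp_pos: [0.5254, -0.109, 0.1188]
force: [-8.7, 0.1, 16.8]
gripper_width: 0.0497
grip_force: 10.2
14.25 250.4375 [(np.float64(13518.9), 16, np.float64(0.019), 0), (np.float64(13466.2), 14, np.float64(0.022), -0.003), (np.float64(13465.7), 14, np.float64(0.019), 0), (np.float64(13449.2), 16, np.flo
[(-10, 8560), (-8, 9367), (-6, 10092), (-4, 10741), (-2, 11331), (0, 11866), (2, 12303), (4, 12710), (6, 13025), (8, 13248), (10, 13383), (12, 13379), (14, 13466), (16, 13518), (18, 13449), (20, 13348
```

Sideways force (−8.7 N): the plug's far side has met the far rim too early. I back off 4 mm, then press down.

```bash
python3 -m inch '[[-0.1,0,0,-1,0],[-0.1,1,0,-2,0],[-0.1,2,0,-2,0],[-0.1,3,0,-2,0],[-0.1,4,0,-2,0],[-0.1,4,0,-2,0],[-0.1,4,0,-2,0],[-0.1,4,0,-2,0]]' 3 |grep -E "tcp|force|width"; python3 tilt.py|cut -c1-150
python3 -m inch '[[-0.1,0,0,0.5,0],[-0.1,0,0,1,0],[-0.1,0,0,1.5,0],[-0.1,0,0,2,0],[-0.1,0,0,2.5,0],[-0.1,0,0,3,0],[-0.1,0,0,3.5,0],[-0.1,0,0,3.5,0]]' 3 |grep -E "tcp|force|width"; python3 tilt.py|cut -c1-150
python3 - <<'E'
from h import *
b=robot.get_image("side")[170:245,250:350]
cv2.imwrite("pics/g5.png",cv2.resize(b,None,fx=8,fy=8,interpolation=cv2.INTER_CUBIC))
E
```

```text
tcp_pos: [0.5215, -0.1095, 0.1187]
force: [2.2, 2.0, 2.8]
gripper_width: 0.0497
grip_force: 3.8
15.1 253.25 [(np.float64(13780.4), 12, np.float64(0.022), -0.003), (np.float64(13747.7), 14, np.float64(0.022), -0.003), (np.float64(13740.0), 10, np.
[(-10, 8361), (-8, 9194), (-6, 9941), (-4, 10744), (-2, 11492), (0, 12080), (2, 12605), (4, 13035), (6, 13347), (8, 13614), (10, 13740), (12, 13780), 
tcp_pos: [0.5227, -0.1093, 0.1167]
force: [1.7, 3.5, 10.7]
gripper_width: 0.0501
grip_force: 6.7
15.95 248.4375 [(np.float64(13222.7), 8, np.float64(0.019), -0.003), (np.float64(13168.1), 10, np.float64(0.019), -0.003), (np.float64(13112.9), 6, np
[(-10, 8468), (-8, 9262), (-6, 10073), (-4, 10794), (-2, 11477), (0, 12052), (2, 12431), (4, 12831), (6, 13112), (8, 13222), (10, 13168), (12, 13067),
```

View pics/g5.png

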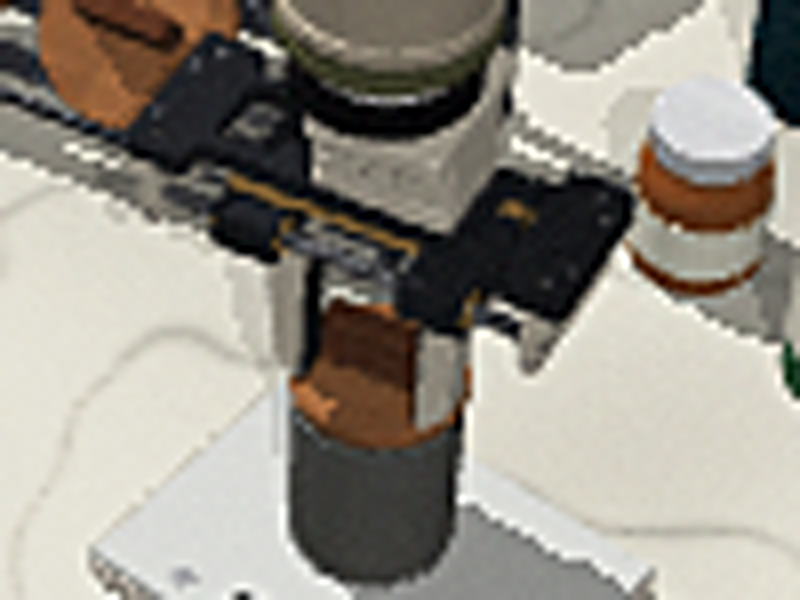

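The lid now lies almost level (about 8°) in the mouth. Disc edges are at (288..468) and canister sides at (288..462), so it is centred to about 1 mm in this view. I relieve the pressure and release, letting it settle on the seal, then look at it with image code.

```bash
python3 -m inch '[[-0.1,0,0,-1,0],[-0.1,0,0,-1.5,0],[-0.1,0,0,-1.5,0],[0.2,0,0,-1.5,0],[0.3,0,0,-1.5,0],[0.4,0,0,-1.5,0],[0.4,0,0,-1.5,0],[0.4,0,0,-1.5,0]]' 3 |grep -E "tcp|force|width"
python3 -m inch '[[0.4,0,0,-4,0],[0.4,0,0,-10,0],[0.4,0,0,-20,0],[0.4,0,0,-32,0],[0.4,0,0,-44,0],[0.4,0,0,-56,0],[0.4,0,0,-70,0],[0.4,0,0,-70,0]]' 3 |grep -E "tcp|force|width"
cat > lid.py <<'E'
from ov import *
from scipy.optimize import minimize
import sys
# fit the free lid's disc silhouette (orange) in the side view: position and tilt (two axes), radius known
im=robot.get_image("side");hsv=cv2.cvtColor(im,cv2.COLOR_BGR2HSV);F=8
m=((hsv[...,0]>3)&(hsv[...,0]<20)&(hsv[...,1]>90)).astype(np.uint8)
x0,y0,w=270,175,56
sub=cv2.resize(m[y0:y0+w,x0:x0+w]*255,None,fx=F,fy=F,interpolation=cv2.INTER_LINEAR)>127
n,l,st,ce=cv2.connectedComponentsWithStats(sub.astype(np.uint8))
for i in range(1,n):
    if st[i,4]>300:print("blob",st[i,4]/F**2,ce[i]/F+[x0,y0],st[i,:4]/F)
k=1+np.argmax(st[1:,4]);sub=(l==k)
a=np.linspace(0,2*np.pi,60)
def sil(d,tu,tv):
    s=np.radians(18.2);u=np.array([np.cos(s),np.sin(s),0]);v=np.array([-np.sin(s),np.cos(s),0])
    R=cv2.Rodrigues(-v*np.radians(tu)+u*np.radians(tv))[0];P=np.zeros(sub.shape,np.uint8)
    def poly(X):
        q=np.array([[(c[0]-x0+.5)*F,(c[1]-y0+.5)*F] for c in(proj("side",d+R@p) for p in X)],np.float32)
        cv2.fillConvexPoly(P,np.round(cv2.convexHull(q)).astype(int),1)
    poly([np.array([.038*np.cos(t),.038*np.sin(t),h]) for t in a for h in(0,-.008)])
    poly([sx*.007*u+sy*.025*v+h*np.array([0,0,1]) for sx in(1,-1) for sy in(1,-1) for h in(0,.026)])
    return P>0
def cost(p): 
    S=sil(np.array([p[0],p[1],p[2]])/1e3,p[3],p[4]);return (S^sub).sum()/F**2
for z in(111,117):
  for t0 in(0,8):
    r=minimize(cost,[531,-106,z,t0,0],method="Nelder-Mead",options=dict(initial_simplex=np.array([[528,-106,z,t0,0],[534,-106,z,t0,0],[530,-100,z,t0,0],[530,-107,z+4,t0,0],[530,-107,z,t0+6,0],[530,-107,z,t0,5]]),maxiter=250))
    print(z,t0,r.x.round(1),round(r.fun,1))
# canister wall (dark grey) edges below the lid, at fixed rows, axis point at z=.05
g=(hsv[...,2]<95)&(hsv[...,1]<90)
for row in(228,232,236):
    c=np.where(g[row,275:320])[0]+275;print("can",row,c.min(),c.max())
for z in(.04,.06):print(proj("side",np.array([.531,-.1062,z])))
E
python3 lid.py
```

```text
tcp_pos: [0.5211, -0.1099, 0.1167]
force: [0.5, 0.5, 6.7]
gripper_width: 0.0647
grip_force: 3.1
tcp_pos: [0.5229, -0.1101, 0.1898]
force: [-1.0, 0.5, 0.1]
gripper_width: 0.0653
grip_force: 0.0
blob 33.625 [288.77021375 178.25615706] [ 8.  0. 23.  8.]
blob 7.625 [316.4375     178.56864754] [44.  2.  5.  3.]
blob 26.8125 [272.4210373  181.81891026] [0. 3. 5. 7.]
blob 6.4375 [283.89320388 180.93203883] [12.  4.  4.  5.]
blob 7.625 [312.80635246 192.30635246] [41. 15.  4.  5.]
blob 339.0 [297.15328862 217.23662196] [16. 33. 23. 19.]
111 0 [ 5.318e+02 -1.032e+02  1.134e+02 -1.800e+00  3.000e-01] 19.1
111 8 [ 531.7 -103.4  113.9   -1.9    4. ] 20.3
117 0 [ 528.5 -106.1  118.3   -2.1    1.5] 19.9
117 8 [ 527.5 -107.1  119.8   -2.2    3.9] 21.5
can 228 287 306
can 232 286 306
can 236 287 306
[296.43584688 231.15970156]
[296.6775567  227.26595905]
```

The silhouette fit gives the lid level within about 2°, disc top near 117 mm (plug resting on the seal), at about (0.529, −0.106). I shut the fingers above it and press on the bar's top, expected near z = 0.143.

```bash
python3 -m inch '[[-1,-2,0.5,0,0],[-1,-4,1,0,0],[-1,-7,1.5,0,0],[-1,-7,1.5,5,0],[-1,-7,1.5,12,0],[-1,-7,1.5,20,0],[-1,-7,1.5,28,0],[-1,-7,1.5,34,0]]' 10 |grep -E "tcp|force|width"
python3 -m inch '[[-1,0,0,2,0],[-1,0,0,4,0],[-1,0,0,6,0],[-1,0,0,8,0],[-1,0,0,10,0],[-1,0,0,12,0],[-1,0,0,12,0],[-1,0,0,12,0]]' 10 |grep -E "tcp|force|width"
```

```text
tcp_pos: [0.527, -0.1059, 0.1513]
force: [0.1, -0.0, -0.1]
gripper_width: 0.0057
grip_force: 0.0
tcp_pos: [0.528, -0.1061, 0.1418]
force: [-3.1, -0.3, 5.7]
gripper_width: 0.0008
grip_force: 3.3
```

Contact is at 0.142, as expected for the lid on the seal. I press on, about 3 mm per call.

```bash
python3 -m inch '[[-1,0,0,0.5,0],[-1,0,0,1,0],[-1,0,0,1.5,0],[-1,0,0,2,0],[-1,0,0,2,0],[-1,0,0,2,0],[-1,0,0,2,0],[-1,0,0,2,0]]' 10 |grep -E "tcp|force"
python3 -m inch '[[-1,0,0,0.5,0],[-1,0,0,1,0],[-1,0,0,1.5,0],[-1,0,0,2,0],[-1,0,0,2,0],[-1,0,0,2,0],[-1,0,0,2,0],[-1,0,0,2,0]]' 10 |grep -E "tcp|force"
```

```text
tcp_pos: [0.5283, -0.1062, 0.1406]
force: [-3.7, 1.1, 11.3]
grip_force: 5.4
tcp_pos: [0.5283, -0.1062, 0.1385]
force: [-4.1, 1.6, 10.4]
grip_force: 5.4
```

The seal is giving way at about 11 N. Home should be near 0.137.

```bash
python3 -m inch '[[-1,0,0,0.5,0],[-1,0,0,1,0],[-1,0,0,1,0],[-1,0,0,1.5,0],[-1,0,0,1.5,0],[-1,0,0,2,0],[-1,0,0,2,0],[-1,0,0,2,0]]' 10 |grep -E "tcp|force"; python3 lid.py | grep -E "^11"
```

```text
tcp_pos: [0.5287, -0.1063, 0.1374]
force: [-5.9, 1.7, 16.2]
grip_force: 7.7
111 0 [ 528.8 -106.9  112.1   -6.5   -0.6] 59.8
111 8 [ 531.1 -104.4  109.    -5.8   -1.4] 59.0
117 0 [ 526.2 -109.3  116.7   -6.2   -1.7] 61.0
117 8 [ 530.9 -104.7  109.8   -5.9    1.2] 60.3
```

```bash
python3 -m inch '[[-1,0,0,0.5,0],[-1,0,0,0.5,0],[-1,0,0,1,0],[-1,0,0,1,0],[-1,0,0,1,0],[-1,0,0,1,0],[-1,0,0,1,0],[-1,0,0,1,0]]' 10 |grep -E "tcp|force"
```

```text
tcp_pos: [0.5292, -0.1065, 0.1374]
force: [-6.5, 2.1, 21.0]
grip_force: 10.5
```

It has stopped hard at 0.1374 with 21 N. I hold it slightly firmer, then lift off and check.

```bash
python3 -m inch '[[-1,0,0,0.5,0],[-1,0,0,0.5,0],[-1,0,0,0.5,0],[-1,0,0,0.5,0],[-1,0,0,0.5,0],[-1,0,0,0.5,0],[-1,0,0,0.5,0],[-1,0,0,0.5,0]]' 10 |grep -E "tcp|force"
python3 -m inch '[[-1,0,0,-2,0],[-1,0,0,-5,0],[-1,0,0,-10,0],[-1,0,0,-20,0],[-1,0,0,-35,0],[-1,0,0,-50,0],[-1,0,0,-70,0],[-1,0,0,-90,0]]' 10 |grep -E "tcp|force"
python3 -m inch '[[-1,40,0,-20,0],[-1,80,0,-20,0],[-1,120,0,-20,0],[-1,150,0,-20,0],[-1,150,0,-20,0],[-1,150,0,-20,0],[-1,150,0,-20,0],[-1,150,0,-20,0]]' 10 |grep -E "tcp|force"
python3 lid.py
```

```text
tcp_pos: [0.5295, -0.1065, 0.1375]
force: [-7.5, 2.3, 23.4]
grip_force: 11.9
tcp_pos: [0.5278, -0.1061, 0.2252]
force: [0.4, 0.5, 0.2]
grip_force: 0.0
tcp_pos: [0.3858, -0.1525, 0.2434]
force: [-0.0, 0.3, 0.5]
grip_force: 0.0
blob 30.8125 [278.99721095 200.7731998 ] [ 0. 22. 18.  8.]
blob 260.0 [297.39770132 219.78697416] [16. 35. 23. 18.]
111 0 [ 531.1 -104.1  108.7   -5.    -3.1] 87.0
111 8 [ 5.279e+02 -1.069e+02  1.132e+02 -6.300e+00 -2.000e-01] 89.0
117 0 [ 5.265e+02 -1.084e+02  1.154e+02 -6.300e+00 -1.000e-01] 89.2
117 8 [ 527.9 -106.7  113.2   -6.    -2.5] 88.5
can 228 287 306
can 232 286 306
can 236 287 306
[296.43584688 231.15970156]
[296.6775567  227.26595905]
```

The gripper may block the view, so I move it aside and check again.

```bash
python3 -m inch '[[-1,0,40,-10,0],[-1,0,80,-20,0],[-1,0,120,-30,0],[-1,0,160,-40,0],[-1,0,200,-40,0],[-1,0,240,-40,0],[-1,0,260,-40,0],[-1,0,260,-40,0]]' 10 |grep -E "tcp|force"
python3 lid.py
python3 - <<'E'
from h import *
o=cv2.imread("pics/side0.png");n=robot.get_image("side");cv2.imwrite("pics/end.png",n)
d=np.abs(o.astype(int)-n).max(2)>60
for nm,(x,y,w,h) in dict(lidL=(222,140,36,38),lidM=(252,158,32,32),canL=(320,250,50,60),canM=(355,235,40,45),jam=(325,175,25,35),oil=(345,170,30,55),plant=(365,315,50,50),spoon=(190,200,40,40),tin=(160,145,30,40)).items():
    print(nm,d[y:y+h,x:x+w].mean().round(3))
E
```

```text
tcp_pos: [0.3034, 0.0965, 0.2833]
force: [0.7, -0.1, -0.1]
grip_force: 0.0
blob 75.90625 [273.82703788 179.35276863] [ 0.  0. 10. 11.]
blob 331.0 [297.06803484 218.38527898] [16. 34. 23. 19.]
111 0 [ 528.8 -105.9  112.7   -3.9    1.1] 24.5
111 8 [ 529.1 -105.8  112.    -3.2   -0.6] 23.0
117 0 [ 526.5 -108.5  116.2   -3.7   -0.7] 24.2
117 8 [ 526.2 -109.1  116.8   -3.9   -0. ] 24.7
can 228 287 306
can 232 286 306
can 236 287 306
[296.43584688 231.15970156]
[296.6775567  227.26595905]
lidL 0.034
lidM 0.035
canL 0.042
canM 0.0
jam 0.0
oil 0.0
plant 0.147
spoon 0.174
tin 0.188
```

The lid went down by 1.15 px, about 6 mm, which is the full seal travel. The hard stop was at the expected height under 23 N. The canister has not moved, and the arm is clear. Handing in.

```bash
python3 -c "
from bench import robot
print(robot.observe()['t'],robot.finish_job())"
```

```text
the job is handed in; nothing more can be done
25.9 None
```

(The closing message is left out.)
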